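# Hold a mirror mount in its corner for clamping

## Robot

A 7-joint arm with a two-finger parallel gripper is mounted at the origin on a cart in front of the work surface, level with it; the furniture and walls round the work are solid. World frame = base frame: x ahead of the robot, y to its left, z up, the work surface at z = 0. Lengths are in m, angles in rad, forces in N, time in s.
With the tool pointing down it reaches from about 0.35 to 0.9 m from the base axis. Payload 19.9 kg.
Tool frame: the origin (TCP) lies at the centre of the arm's flange, where the gripper is bolted on; the fingertips stand ahead of it and the grasp point (between the pads) lies 180 mm ahead of it (manip.nose_length is the z of the fingertips in the tool frame, in m); z points along the fingers, y is the line along which they close (so a half turn about z gives the same grasp; the last joint's range is limited). The gripper opens to 94 mm and grips with 3 to 60 N. Pads are 16 mm wide; open, the fingers measure 119 mm over their backs; the gripper's body (75 mm by 177 mm) begins 78 mm behind the grasp point.
Start: joints at [1.212, 0.417, -0.01, 1.614, 0.005, 1.111, -0.053], TCP at [0.195, -0.594, 0.405] pointing down, gripper open.
Joint ranges: [-2.81, 2.81], [-0.39, 2.02], [-1.27, 1.25], [0.06, 2.57], [-1.19, 4.33], [0.19, 2], [-2.82, 2.82]. Speed limits (rad/s): [1.89, 1.89, 2.39, 2.39, 3.01, 3.01, 3.01].

## Interface

Orientations are given as a rotation vector (axis times angle).
In Python, from rig import manip gives the robot as it stands. Calls block until the motion is done:
- manip.move_to(position, orientation): joint-space move of the TCP to a pose.
- manip.movel(position, orientation=None, feed=0.15, guard=None): straight line of the TCP; orientation=None keeps the orientation; feed is the mean speed in m/s. With guard (N) it stops when the force on the tool has changed by that much, and returns True; else False.
- manip.move_j(angles): joint-space move.
- manip.release() and manip.grab(force=None): open the fingers fully, or close them until they stop; force is the grip in N (None keeps the last).
- manip.sleep(seconds).
- manip.ik(position, orientation): joint angles nearest the present ones, or None.
- manip.read_state(): the state.
- manip.read_camera(name): name is "scene" or "top" or "wrist"; returns (picture, depth): 400x640x3 uint8, blue, green, red; 400x640 float32, m along the optical axis (not along the pixel's ray), 0 where there is no reading.
- manip.camera_info(name): a dict with "vertical_fov" (degrees; the focal length in pixels is half the picture's height over the tangent of half this angle, whatever the lens; pixels are square), "cx", "cy" (the principal point, pixels), "world_to_cam" (4x4, takes a point from world to camera coordinates); the wrist camera has in their place "tool_from_camera" (4x4, takes a point from camera to tool coordinates, whose origin is the TCP and whose axes are the flange's). Camera axes: x right, y up, looking along -z (the intrinsics and any distortion apply to the point x, -y, -z); pixel columns grow to the right and rows downward; lengths in m; the calibration is good to about 2 mm. A picture is of the moment at which its call begins: read the wrist's pose just before it. camera_info takes no time and is no camera call.
A pose or a line that the arm cannot do raises manip.IKError and nothing moves.
- manip.close_job(): hands the job in; it is judged then, once.
The state is a dict: "clock": time; "qpos": joint angles; "dq": joint speeds; "joint_torque": joint torques, N m; "tool_pos": TCP position; "tool_rot": TCP orientation; "force": force on the tool from outside, world axes, zero at the start; "ft_torque": the same for the moment, N m; "grip_width": finger opening in m; "grip_force": force on a finger pad.
Only numpy, scipy, OpenCV 4.12 (cv2) and the standard library are available. Lean on these libraries where they do the work, as an engineer would, in place of code of your own. Each camera call takes 0.05 s, during which the arm holds its last target. There are 200 camera calls.

## Task

Pick up the mirror mount with the slotted foot and slide its open slot under the washer of the half-driven clamp screw on the small black breadboard, fully home: foot flat on the board, left side along the fence, prong tips against the end stop. Then bear on it with one steady slanting push, firmly down and into the fence and the stop together, and finish while still holding that push with the gripper, so that a colleague can tighten the screw without the mount twisting. Leave the spirit level and the two spare screws on the board, and the other loose things, where they are.

Things in the scene. Friction and masses are not known exactly. Their poses are not given: they have to be found in the camera images.
- mount: loose black mirror mount on a bright slotted foot, 0.16-0.32 kg. Origin: underside, on the centre line. Foot 100 x 50 x 10 mm: local x -45 (rear) to +55 (prong tips), y -25 to +25. Slot 10 mm wide on the centre line, open at the front, x +15 to +55. Starts on the table right of the breadboard, slot pointing away from the robot (yaw within 0.5 rad of +x)
- mount_grip (a point): centre of the mount's two upright plates, 33 mm above the foot's underside, at x = -16.5 mm of mount, axes alike. Plates together x -28 to -5, 46 mm wide in y, z 10 to 56 mm; mirror faces +x, adjusters stick out behind to x = -49. Take hold from above across the 46 mm width (local y)
- breadboard: fixed black plate with a grid of holes, 200 x 130 x 12 mm (local x, y, z), flat on the table; origin at the centre of its underside, top face at z = +12 mm; local x points away from the robot (yaw within 0.3 rad). Board, fence and stop are smooth (friction about 0.2), but still rub against a push
- fence: fixed bright bar on the breadboard, 150 x 16 x 12 mm, long side along its local x, parallel to the breadboard's x, on the breadboard's left (+y) side; origin at the centre of its underside; the working face looks to local -y at y = -8 mm. With the foot tight against it, mount lies at y = -33 mm in this frame
- end_stop: fixed bright block on the breadboard at the far end, 14 x 48 x 12 mm, square to the fence; origin at the centre of its underside; the working face looks to local -x at x = -7 mm. With the prong tips tight against it, mount lies at x = -62 mm in this frame
- hold_screw: fixed upright clamp screw in the board; origin where the 6 mm shank leaves the board's top. Washer 15.6 mm wide, underside 14 mm above the board (foot: 10 mm); head ends at 22 mm. Seated, the shank is at x = +32, y = 0 mm of mount. The washer is wider than the slot: set the foot down with its tips 10 mm or more short of the screw axis, then slide it in along x, 2 mm play each side
- spirit_level: bystander: round green spirit level, 32 mm wide, 12 mm high, loose on the breadboard's far right corner; origin at its underside
- spare_screw_1: bystander: steel cap screw, 10 x 10 x 24 mm, standing on its head on the breadboard's far left corner; origin at its underside
- spare_screw_2: bystander: a second such screw beside the first; origin at its underside
- ball_driver: bystander: screwdriver with red handle, 175 mm long, lying near the table's front edge left of the robot's centre; origin at the middle of its underside
- tape_roll: bystander: yellow roll of tape, 56 mm wide, 13 mm high, near the front edge; origin at its underside
- timer: bystander: white digital timer, 60 x 64 x 18 mm, near the front edge; origin at its underside. Behind it the tall microscope fills the table from y = 0.15 to 0.65 m, its eyepieces reaching forward to about x = 0.4 m, and a fixed hand injector stands left of the breadboard: carry the arm round in front of them

How it is judged:
By the outcome, as a careful person would: the job done as asked, in the order asked, and still so for the second after the job is handed in, while the arm keeps its last pose, push and grip.
It also fails if it takes over 50 s, if anything falls off the work surface, if the arm or the gripper's body presses on something with over 40 N, if the wrist force passes 120 N, or if a joint passes its speed limit or range.

## Working session

There is one attempt and no reset: what is moved stays moved. The work goes in short steps, each a Python script; the robot and the scene stay as the last script left them, time stands still between calls to the robot, and variables do not carry over. Pictures are saved under pics/ and viewed, at most 10 in all, crops included, and the job is handed in when it is done.

```bash
ls; mkdir -p pics; cat > h.py <<'E'
import numpy as np, cv2
from scipy.spatial.transform import Rotation as R
from rig import manip
def cloud(name):
    st=manip.read_state(); im,d=manip.read_camera(name); i=manip.camera_info(name)
    h,w=d.shape; f=h/2/np.tan(np.radians(i["vertical_fov"])/2)
    v,u=np.mgrid[:h,:w]
    p=np.stack([(u-i["cx"])/f*d,-(v-i["cy"])/f*d,-d,np.ones_like(d)],-1)
    if "world_to_cam" in i: T=np.linalg.inv(i["world_to_cam"])
    else:
        T=np.eye(4);T[:3,:3]=R.from_rotvec(st["tool_rot"]).as_matrix();T[:3,3]=st["tool_pos"];T=T@i["tool_from_camera"]
    P=(p@T.T)[...,:3]; P[d==0]=np.nan
    return im,P
E
python3 - <<'E'
from h import *
for n in ("scene","top"):
    im,P=cloud(n); cv2.imwrite(f"pics/{n}1.png",im); np.save(f"pics/{n}1.npy",P)
    i=manip.camera_info(n); print({k:(v if k!="world_to_cam" else np.linalg.inv(v)[:3,3].round(3)) for k,v in i.items()})
i=manip.camera_info("wrist");print(i, manip.nose_length)
print(manip.read_state())
E
```

```text
pics
{'vertical_fov': 54.76797087270509, 'cx': 318.65192541943475, 'cy': 201.27672298443474, 'world_to_cam': array([0.094, 0.652, 0.651])}
{'vertical_fov': 53.191571427365545, 'cx': 316.15342143055693, 'cy': 197.68980220214615, 'world_to_cam': array([0.408, 0.013, 1.134])}
{'vertical_fov': 66.40560218486416, 'cx': 316.49615276975663, 'cy': 196.43841829026286, 'tool_from_camera': array([[-6.06455078e-05,  9.65209126e-01,  2.61479136e-01,
         7.69657330e-02],
       [ 9.99999646e-01, -1.60921299e-04,  8.25948091e-04,
        -2.77064672e-06],
       [ 8.39290198e-04,  2.61479094e-01, -9.65208775e-01,
         2.14063274e-02],
       [ 0.00000000e+00,  0.00000000e+00,  0.00000000e+00,
         1.00000000e+00]])} 0.1992
{'clock': 0.1, 'qpos': array([ 1.21245622,  0.41784478, -0.01030334,  1.61410912,  0.00471041,
        1.11063793, -0.0529769 ]), 'dq': array([ 0.00057329, -0.00175118,  0.00049394, -0.00198993, -0.00081999,
        0.00125852, -0.00020221]), 'joint_torque': array([ 2.56691223e-03, -8.52585554e+01,  6.40766602e-01, -4.26694751e+01,
       -4.87649068e-02,  1.62820739e-02, -1.36791058e-05]), 'tool_pos': array([ 0.1946958 , -0.59377498,  0.40413315]), 'tool_rot': array([-3.10131021e+00, -4.95518789e-01,  3.78840517e-04]), 'force': array([ 0.14882141, -0.09112121,  0.23899863]), 'ft_torque': array([ 0.02290143, -0.00230511, -0.01201251]), 'grip_force': 0.0, 'grip_width': 0.09380538490476721}
```

View pics/top1.png

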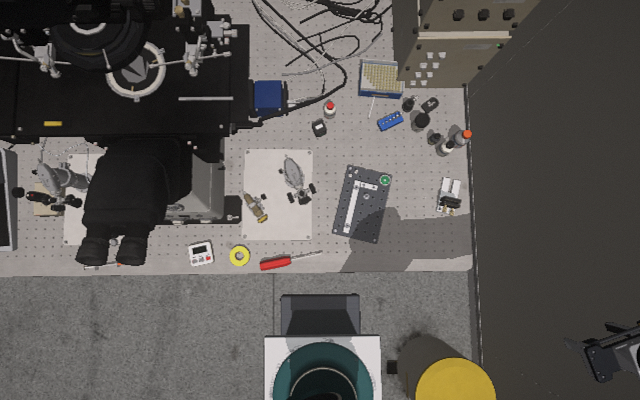

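View pics/scene1.png

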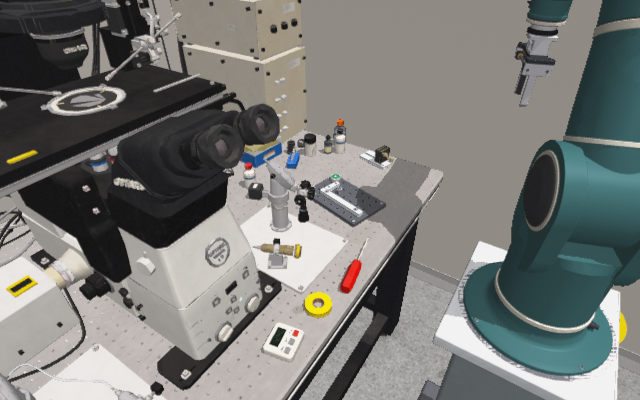

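The top view shows the breadboard at about (362,203), the fence along (355,205), the stop at (363,185), the level at (385,180) and the mount at (450,197) with its slot pointing up (+x). Next I'll get coarse positions, then look with the wrist camera.

```bash
python3 - <<'E'
from h import *
P=np.load("pics/top1.npy")
for n,(u,v) in dict(table=(420,130),board=(375,215),bnl=(335,232),bnr=(376,241),bfl=(350,168),bfr=(390,180),fenceN=(350,228),fenceF=(357,186),stop=(366,186),level=(385,180),screw=(366,197),mt1=(446,182),mt2=(456,182),mt3=(449,198),mtrear=(449,211)).items(): print(n,P[v,u].round(4))
R0=R.from_rotvec(manip.read_state()["tool_rot"]).as_matrix();print(R0.round(3))
for yaw in (0,):
  for x,y in ((.55,-.27),(.5,-.15)):
    # tool z down; tool y along world y
    for s in (1,-1):
      M=np.array([[s,0,0],[0,-s,0],[0,0,-1.]]); print(x,y,s,manip.ik([x,y,.4],R.from_matrix(M).as_rotvec()))
E
```

```text
table [ 0.7231 -0.2885  0.0204]
board [ 0.4819 -0.154   0.0133]
bnl [ 0.4356 -0.0407  0.0154]
bnr [ 0.4093 -0.1546  0.0141]
bfl [ 0.617  -0.0868  0.0117]
bfr [ 0.579  -0.1971  0.025 ]
fenceN [ 0.4464 -0.0831  0.0113]
fenceF [ 0.5628 -0.1039  0.0273]
stop [ 0.563  -0.1295  0.0235]
level [ 0.5786 -0.1824  0.0288]
screw [ 0.5309 -0.1275  0.0328]
mt1 [ 0.5737 -0.3592  0.0093]
mt2 [ 0.5734 -0.3879  0.0087]
mt3 [ 0.5228 -0.3498  0.0561]
mtrear [ 0.4907 -0.3629  0.0119]
[[ 0.95   0.312 -0.   ]
 [ 0.312 -0.95   0.001]
 [-0.    -0.001 -1.   ]]
0.55 -0.27 1 [ 0.53865309  0.40566363 -0.17351777  1.64618675  0.07666513  1.09639636
 -1.22690219]
0.55 -0.27 -1 [ 0.90230426  0.47922098 -0.67087753  1.63317614  0.32064649  1.14200258
  1.72229507]
0.5 -0.15 1 [ 0.50987743  0.25437202 -0.3236987   1.86471956  0.09310347  1.03709327
 -1.42234829]
0.5 -0.15 -1 [ 0.84183493  0.31267089 -0.72670346  1.85456429  0.23620146  1.06203262
  1.59381591]
```

```bash
python3 - <<'E'
from h import *
D=lambda a:(R.from_euler('z',a)*R.from_matrix(np.diag([1.,-1,-1]))).as_rotvec()
manip.move_to([.53,-.36,.36],D(0)); manip.sleep(.3)
im,P=cloud("wrist"); cv2.imwrite("pics/wm.png",im); np.save("pics/wm.npy",P)
manip.movel([.51,-.13,.36],feed=.2); manip.sleep(.3)
im,P=cloud("wrist"); cv2.imwrite("pics/wb.png",im); np.save("pics/wb.npy",P)
s=manip.read_state();print(s["clock"],s["tool_pos"],s["qpos"],s["force"])
E
```

```text
3.625 [ 0.50998224 -0.13030348  0.35991741] [ 0.34773267  0.29898055 -0.1848792   1.89874451  0.06662972  0.94985368
 -1.43919259] [-0.48170959  0.65313278  0.49197549]
```

View pics/wm.png

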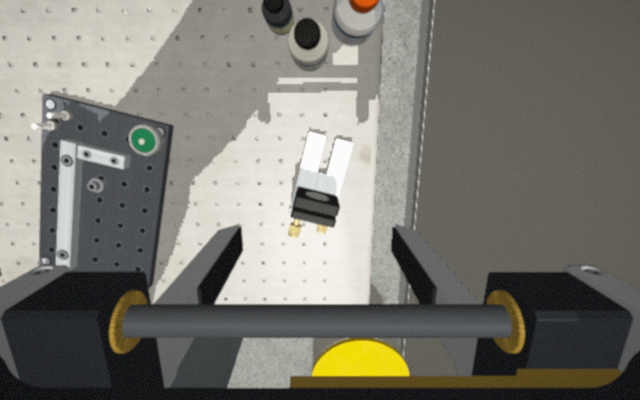

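View pics/wb.png

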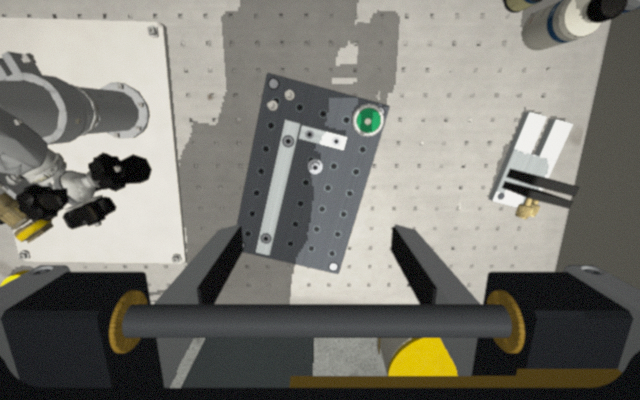

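The wrist views are clear. In the mount view, the prong tips are at (316,132) and (345,140), the plates at (316,207), and the adjusters behind them. In the board view, the fence runs (288,125)–(262,250), the stop is at (322,137), the clamp screw at (315,166), and the level and spare screws are at the far corners. Next I'll measure by projecting the segmented outlines onto planes of known height.

```bash
cat >> h.py <<'E'
def ray(uv,z,pos,rot,name="wrist"):
    i=manip.camera_info(name); f=200/np.tan(np.radians(i["vertical_fov"])/2)
    uv=np.asarray(uv,float).reshape(-1,2)
    d=np.c_[(uv[:,0]-i["cx"])/f,-(uv[:,1]-i["cy"])/f,-np.ones(len(uv))]
    T=np.eye(4);T[:3,:3]=R.from_rotvec(rot).as_matrix();T[:3,3]=pos;T=T@i["tool_from_camera"]
    d=d@T[:3,:3].T; o=T[:3,3]
    return o+d*((z-o[2])/d[:,2])[:,None]
D=lambda a:(R.from_euler('z',a)*R.from_matrix(np.diag([1.,-1,-1]))).as_rotvec()
E
python3 - <<'E'
from h import *
for n,pos,z0,box in (("wb",[.51,-.13,.36],.024,(235,110,395,265)),("wm",[.53,-.36,.36],.01,(285,120,360,245))):
    im=cv2.imread(f"pics/{n}.png");P=np.load(f"pics/{n}.npy");u0,v0,u1,v1=box
    g=im[...,:].min(2); m=np.zeros_like(g); m[v0:v1,u0:u1]=(g[v0:v1,u0:u1]>(150 if n=="wb" else 215))*255
    cs,_=cv2.findContours(m,cv2.RETR_EXTERNAL,cv2.CHAIN_APPROX_NONE)
    for c in sorted(cs,key=cv2.contourArea)[-4:]:
        if cv2.contourArea(c)<40: continue
        w=ray(c,z0,pos,D(0))[:,:2]; r=cv2.minAreaRect((w*1000).astype(np.float32))
        cc=c[:,0]; zz=P[cc[:,1],cc[:,0],2]
        print(n,cv2.contourArea(c),cc.mean(0),"rect",np.round(r[0],1),np.round(r[1],1),round(r[2],2),"z",np.nanmedian(zz).round(4))
        print(cv2.boxPoints(r).round(1).tolist())
    big=cv2.resize(im[v0:v1,u0:u1],None,fx=3.4,fy=3.4,interpolation=cv2.INTER_CUBIC); cv2.imwrite(f"pics/{n}_c.png",big)
P=np.load("pics/wb.npy")
for uv in ((315,166),(370,122),(335,220),(262,225),(420,60)): print(uv,P[uv[1],uv[0]].round(4))
print("screw top",ray([315,166],.034,[.51,-.13,.36],D(0)))
a=cv2.imread("pics/wb_c.png");b=cv2.imread("pics/wm_c.png");b=cv2.resize(b,(int(b.shape[1]*a.shape[0]/b.shape[0]),a.shape[0]))
c=np.hstack([a,b]);print(c.shape);cv2.imwrite("pics/c.png",cv2.resize(c,(800,int(c.shape[0]*800/c.shape[1]))))
E
```

```text
wb 136.0 [263.2962963  246.22222222] rect [444.3 -70.6] [15.1 18.3] 74.26 z 0.0227
[[433.3999938964844, -75.4000015258789], [451.0, -80.30000305175781], [455.1000061035156, -65.80000305175781], [437.5, -60.900001525878906]]
wb 612.5 [323.16814159 137.54867257] rect [ 563.3 -135.9] [47.9 14.9] 75.58 z 0.022
[[550.2000122070312, -157.1999969482422], [564.5999755859375, -160.89999389648438], [576.5, -114.5], [562.0999755859375, -110.80000305175781]]
wb 1395.5 [279.73170732 175.09756098] rect [517.4 -89.2] [ 15.2 127.6] 75.62 z 0.0226
[[453.70001220703125, -80.80000305175781], [577.2999877929688, -112.4000015258789], [581.0999755859375, -97.69999694824219], [457.5, -66.0999984741211]]
wb 4433.5 [377.54382022 185.15280899] rect [ 506.3 -187.3] [168.1  60.1] 0.01 z -0.0012
[[422.20001220703125, -157.1999969482422], [422.20001220703125, -217.39999389648438], [590.2999877929688, -217.3000030517578], [590.2999877929688, -157.1999969482422]]
wm 5566.0 [318.16167665 176.31037924] rect [ 530.5 -365.8] [140.   86.1] 0.01 z -0.0012
[[460.5, -322.79998779296875], [460.5, -408.8999938964844], [600.5, -408.79998779296875], [600.4000244140625, -322.79998779296875]]
(315, 166) [ 0.5357 -0.1284  0.0323]
(370, 122) [ 0.5787 -0.1834  0.0239]
(335, 220) [ 0.4704 -0.1508  0.0112]
(262, 225) [ 0.4686 -0.0699  0.0223]
(420, 60) [ 0.64   -0.2366 -0.0022]
screw top [[ 0.53602691 -0.12793547  0.034     ]]
(527, 860, 3)
```

View pics/c.png

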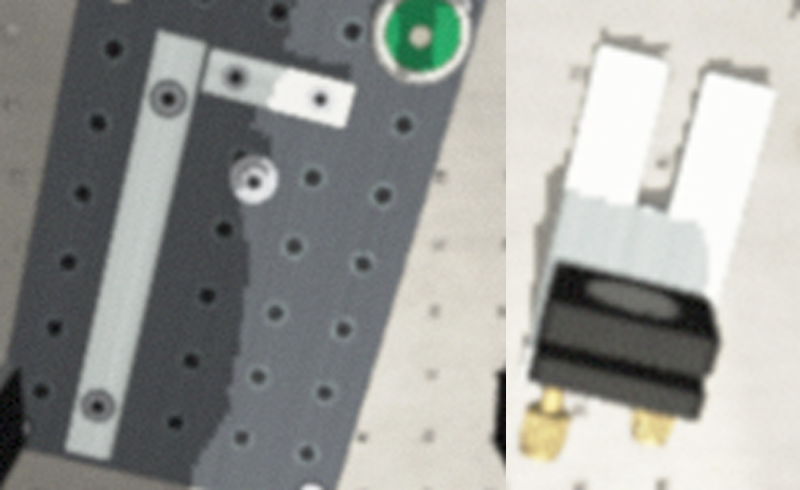

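The crop shows the foot's prong tips at about (309,131)–(326,136) and (336,138)–(354,143), and the screw standing in line, short of the stop. The fence, stop and screw agree with each other: yaw −0.251, seat at about (0.5035, −0.1197), and the screw within 1.6 mm of the expected offset. Now I need the mount pose and the clearance to the right wall.

```bash
python3 - <<'E'
from h import *
P=np.load("pics/wm.npy");p0=[.53,-.36,.36]
w=ray([[309,131.5],[326.3,135.8],[335.8,137.9],[353.6,143]],.01,p0,D(0));print(w.round(4).tolist())
w2=ray([[298,186.8],[339.1,196.5]],.056,p0,D(0));print(w2.round(4).tolist())
for lo,hi in ((.004,.02),(.045,.065)):
    m=np.zeros(P.shape[:2],np.uint8); s=(slice(120,250),slice(280,365)); z=P[s][...,2]; m[s]=(z>lo)&(z<hi)
    m=cv2.morphologyEx(m,cv2.MORPH_OPEN,np.ones((2,2)))
    q=P[m>0]; r=cv2.minAreaRect((q[:,:2]*1000).astype(np.float32)); print(lo,len(q),np.round(r[0],1),np.round(r[1],1),round(r[2],2),np.median(q[:,2]))
    print(cv2.boxPoints(r).round(1).tolist())
for u in (385,410,425,440,500,560): print(u,P[190,u].round(3))
B=np.load("pics/wb.npy"); q=B[(B[...,2]>.05)&(B[...,1]>-.06)&(B[...,0]>.4)]; print("left tall pts min y",q[:,1].min(), q[q[:,2]>.1].min(0),q.max(0))
E
```

```text
[[0.5887, -0.3515, 0.01], [0.5842, -0.3698, 0.01], [0.582, -0.3799, 0.01], [0.5767, -0.3989, 0.01]]
[[0.5398, -0.3419, 0.056], [0.5302, -0.3811, 0.056]]
0.004 2340 [nan nan] [0. 0.] 0.0 nan
[[nan, nan], [nan, nan], [nan, nan], [nan, nan]]
0.045 1233 [ 491.4 -358.9] [52.6 66.8] 76.82 nan
[[452.8999938964844, -376.8999938964844], [517.9000244140625, -392.1000061035156], [529.9000244140625, -340.8999938964844], [464.8999938964844, -325.70001220703125]]
385 [ 0.322 -0.624 -0.807]
410 [ 0.33  -0.71  -0.774]
425 [ 0.361 -0.72  -0.647]
440 [ 0.391 -0.72  -0.528]
500 [ 0.462 -0.72  -0.243]
560 [ 0.497 -0.72  -0.1  ]
left tall pts min y -0.05999905628151214 [ 0.50391084 -0.05999906  0.10000168] [0.62836929 0.17632727 0.28086708]
```

```bash
python3 - <<'E'
from h import *
a=-.248; ex=np.array([np.cos(a),np.sin(a)]); o=np.array([.5294,-.3617])
P=np.load("pics/wm.npy"); q=P[120:250,280:365].reshape(-1,3); q=q[(q[:,2]>.02)&(q[:,2]<.07)&(q[:,0]>.47)&(q[:,1]<-.32)]
l=np.c_[(q[:,:2]-o)@ex,(q[:,:2]-o)@[-ex[1],ex[0]]]*1000
print(len(l),np.percentile(l,[2,10,50,90,98],axis=0).round(1).T)
g=o-.0165*ex
manip.movel([*g,.36],D(a),feed=.25)
im,P=cloud("wrist"); cv2.imwrite("pics/above.png",im)
hit=manip.movel([*g,.213],feed=.12,guard=8)
s=manip.read_state();print(hit,s["clock"],s["tool_pos"],s["force"])
if not hit:
    manip.grab(50); s=manip.read_state();print(s["grip_width"],s["grip_force"],s["force"],s["tool_pos"])
    im,P=cloud("wrist"); cv2.imwrite("pics/grip.png",im)
E
```

```text
1646 [[-46.4 -39.2 -14.7  -5.   -4.8]
 [-21.7 -17.8   2.   18.3  21.5]]
False 6.1083 [ 0.51360313 -0.35779649  0.21371454] [-0.72423093  0.13799652 -0.42548322]
0.04564601765904089 49.984045922756195 [-0.53506152 -0.59337725 -0.1658059 ] [ 0.51337508 -0.35770609  0.21300541]
```

View pics/grip.png

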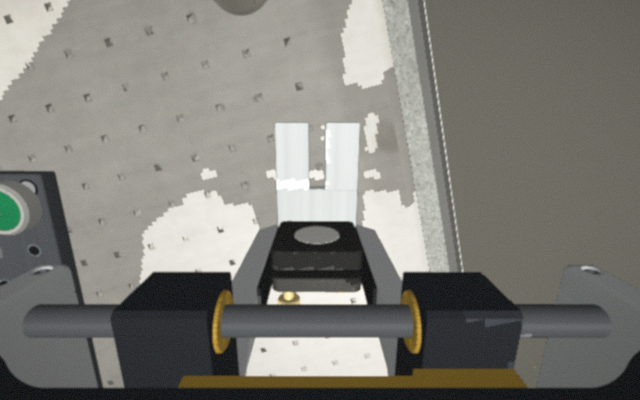

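The mount is gripped squarely at 45.6 mm width, with prong tips at row 123 and columns 275–360. Next I'll lift, carry and set it down short of the screw.

```bash
cat >> h.py <<'E'
A=-.251; EX=np.array([np.cos(A),np.sin(A)]); EY=np.array([-EX[1],EX[0]]); SEAT=np.array([.5035,-.1197])
def tcp(dx,dy,z): # mount at seat + (dx,dy) board frame m, underside at z
    p=SEAT+(dx-.0165)*EX+dy*EY; return [*p,z+.180+.033]
def loc():
    s=manip.read_state(); d=np.array(s["tool_pos"][:2])-SEAT; f=s["force"]
    return dict(t=round(s["clock"],2),dxy=[round((d@EX+.0165)*1e3,2),round(d@EY*1e3,2)],z=round((s["tool_pos"][2]-.213)*1e3,2),F=np.round([f[:2]@EX,f[:2]@EY,f[2]],1),T=np.round(s["ft_torque"],2),gw=round(s["grip_width"]*1e3,1),rot=(R.from_rotvec(s["tool_rot"]).as_matrix()[:2,0]@EY).round(4))
E
python3 - <<'E'
from h import *
s=manip.read_state()
w=ray([[275,123],[360,123]],.01,s["tool_pos"],s["tool_rot"]); g=(w-s["tool_pos"])[:,:2]; a=-.248
print(g@[np.cos(a),np.sin(a)],g@[-np.sin(a),np.cos(a)])
p=s["tool_pos"]; print(loc())
manip.movel([p[0],p[1],.293],feed=.15); print(loc())
manip.movel(tcp(-.045,-.001,.08),D(A),feed=.2)
manip.movel(tcp(-.045,-.001,.025),feed=.1); manip.sleep(.2); print(loc())
im,P=cloud("wrist"); cv2.imwrite("pics/pre.png",im)
E
```

```text
[0.07149495 0.07149054] [ 0.02468069 -0.02444684]
{'t': 6.96, 'dxy': [np.float64(85.18), np.float64(-228.11)], 'z': np.float64(-0.01), 'F': array([ 0.2, -0.4,  0.6]), 'T': array([-0.09,  0.08,  0.05]), 'gw': 46.0, 'rot': np.float64(0.003)}
{'t': 7.64, 'dxy': [np.float64(84.86), np.float64(-227.96)], 'z': np.float64(79.15), 'F': array([-0.2,  0.3, -2.9]), 'T': array([0.07, 0.06, 0.03]), 'gw': 45.5, 'rot': np.float64(0.0031)}
{'t': 10.0, 'dxy': [np.float64(-44.8), np.float64(-1.02)], 'z': np.float64(25.57), 'F': array([-0.8, -0.3, -1.8]), 'T': array([ 0.07,  0.03, -0.03]), 'gw': 45.7, 'rot': np.float64(-0.0)}
```

View pics/pre.png

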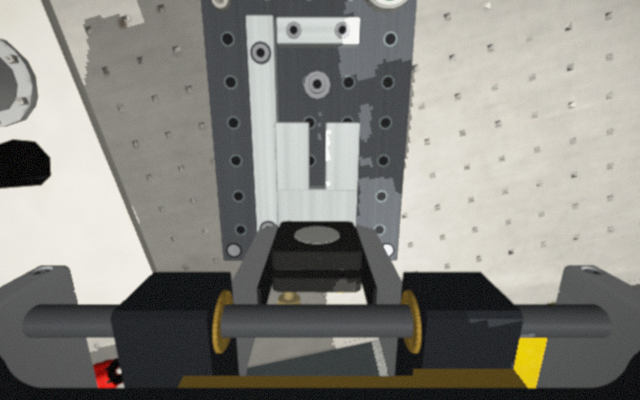

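The fence, slot and screw line up: slot centre at column 317.5, screw at (317,84), fence edge at about column 275. Next I'll set it down, slide it in, and find the stop and fence by touch.

```bash
python3 - <<'E'
from h import *
s=manip.read_state()
for uv,z in (([317,84],.034),([274.5,60],.024),([275.5,180],.024),([318,44],.024)):
    d=(ray(uv,z,s["tool_pos"],s["tool_rot"])[0,:2]-SEAT); print(uv,(d@EX*1e3).round(1),(d@EY*1e3).round(1))
h=manip.movel(tcp(-.045,-.001,.004),feed=.03,guard=5); print(h,loc())
z=manip.read_state()["tool_pos"][2]-.213
if h:
    manip.movel(tcp(-.045,-.001,z+.0012),feed=.05)
    manip.sleep(.2); print(loc())
    h=manip.movel(tcp(-.012,-.001,z+.0012),feed=.05,guard=6); print(h,loc())
    if not h:
        h=manip.movel(tcp(.006,-.001,z+.0012),feed=.02,guard=6); print(h,loc())
im,P=cloud("wrist"); cv2.imwrite("pics/slid.png",im)
E
```

```text
[317, 84] 31.7 -0.6
[274.5, 60] 45.8 24.2
[275.5, 180] -25.8 26.2
[318, 44] 54.4 -1.2
True {'t': 10.54, 'dxy': [np.float64(-45.03), np.float64(-1.12)], 'z': np.float64(11.5), 'F': array([ 0.6,  0.1, -2.1]), 'T': array([ 0.01, -0.19, -0.01]), 'gw': 45.7, 'rot': np.float64(-0.0001)}
{'t': 10.99, 'dxy': [np.float64(-45.08), np.float64(-1.04)], 'z': np.float64(12.6), 'F': array([-0.2, -1.6, -3.2]), 'T': array([-0.37,  0.21,  0.03]), 'gw': 45.4, 'rot': np.float64(-0.0002)}
False {'t': 11.8, 'dxy': [np.float64(-12.04), np.float64(-1.06)], 'z': np.float64(12.68), 'F': array([ 1.3, -3.3, -4. ]), 'T': array([-0.76,  0.01,  0.04]), 'gw': 45.9, 'rot': np.float64(-0.0003)}
True {'t': 12.43, 'dxy': [np.float64(-0.05), np.float64(-1.12)], 'z': np.float64(12.12), 'F': array([-0.4,  0.2, -2.6]), 'T': array([ 0.05,  0.04, -0.04]), 'gw': 45.8, 'rot': np.float64(-0.0002)}
```

View pics/slid.png

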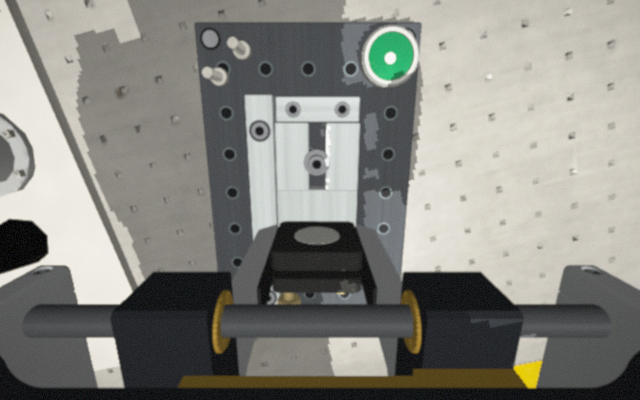

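The screw is in the slot and the prong tips are against the stop at row 122; the level and spare screws are undisturbed. I'll check the fence yaw at subpixel accuracy before pressing.

```bash
python3 - <<'E'
from h import *
s=manip.read_state(); im=cv2.cvtColor(cv2.imread("pics/slid.png"),cv2.COLOR_BGR2GRAY).astype(float); g=cv2.GaussianBlur(im,(0,0),1)
def edge(rows,c0,c1,sgn,z,name):
    pts=[]
    for r in rows:
        d=sgn*np.diff(g[r,c0:c1]); k=d.argmax(); w=np.clip(d[max(k-2,0):k+3],0,None); pts.append([c0+max(k-2,0)+(w*np.arange(len(w))).sum()/w.sum()+.5,r])
    W=(ray(pts,z,s["tool_pos"],s["tool_rot"])[:,:2]-SEAT)*1e3; x,y=W@EX,W@EY
    for _ in range(5):
        p=np.polyfit(x,y,1); e=abs(y-np.polyval(p,x)); k=e<=max(2*np.median(e),.1); x,y=x[k],y[k]
    print(name,"slope",p[0].round(4),"y at 0",p[1].round(2),"rms",np.std(y-np.polyval(p,x)).round(2),len(x))
edge(range(102,215),238,256,1,.024,"fence outer")
edge(range(102,215),268,282,-1,.024,"fence inner neg")
edge(range(102,190),268,282,1,.022,"inner pos / foot")
edge(range(130,215),352,366,-1,.022,"foot right")
edge(range(40,215),190,220,-1,.012,"board left")
edge(range(130,180),303,313,-1,.022,"slot left")
print(loc())
E
```

```text
fence outer slope -0.0013 y at 0 40.1 rms 0.03 67
fence inner neg slope -0.0104 y at 0 25.4 rms 0.1 107
inner pos / foot slope -0.0002 y at 0 23.29 rms 0.04 52
foot right slope -0.0002 y at 0 -25.33 rms 0.06 68
board left slope -0.0003 y at 0 68.5 rms 0.05 127
slot left slope -0.0095 y at 0 4.7 rms 0.02 20
{'t': 12.48, 'dxy': [np.float64(-0.17), np.float64(-1.13)], 'z': np.float64(12.06), 'F': array([-0.2, -0.6, -2. ]), 'T': array([0.04, 0.  , 0.03]), 'gw': 45.5, 'rot': np.float64(-0.0002)}
```

Yaw is aligned within about 0.001 rad, and the gap to the fence is about 0.8 mm. Now seat it lightly by touch, then ramp the slanted push.

```bash
python3 - <<'E'
from h import *
def cur(): 
    l=loc(); return l["dxy"][0]/1e3,l["dxy"][1]/1e3,l["z"]/1e3
x,y,z=cur()
print(manip.movel(tcp(x,y+.004,z),feed=.015,guard=5),loc())
x,y,z=cur(); print(manip.movel(tcp(x,y,z-.004),feed=.015,guard=6),loc())
x,y,z=cur(); print(manip.movel(tcp(x+.004,y,z),feed=.015,guard=5),loc())
manip.sleep(.3); print(loc())
x,y,z=cur()
for k in range(1,4):
    manip.movel(tcp(x+.0004*k,y+.0004*k,z-.0005*k),feed=.01); manip.sleep(.25); l=loc(); print(k,l)
    if l["F"][2]>25 or min(l["F"][:2])<-18: break
E
```

```text
True {'t': 12.69, 'dxy': [np.float64(-0.49), np.float64(-0.85)], 'z': np.float64(11.73), 'F': array([ 1. , -1.6, -1.3]), 'T': array([-0.29, -0.08,  0.05]), 'gw': 45.7, 'rot': np.float64(-0.0007)}
True {'t': 12.9, 'dxy': [np.float64(-0.19), np.float64(-0.91)], 'z': np.float64(11.12), 'F': array([-1.9,  0.7,  6. ]), 'T': array([ 0.14, -0.06,  0.02]), 'gw': 45.7, 'rot': np.float64(-0.0011)}
True {'t': 13.12, 'dxy': [np.float64(0.82), np.float64(-0.87)], 'z': np.float64(11.16), 'F': array([-2.2,  0.4,  7.7]), 'T': array([0.16, 0.09, 0.09]), 'gw': 45.7, 'rot': np.float64(-0.0009)}
{'t': 13.43, 'dxy': [np.float64(0.75), np.float64(-0.88)], 'z': np.float64(11.14), 'F': array([-3.9,  0.4,  7.1]), 'T': array([0.2 , 0.1 , 0.11]), 'gw': 45.8, 'rot': np.float64(-0.0009)}
1 {'t': 13.93, 'dxy': [np.float64(1.0), np.float64(-0.72)], 'z': np.float64(11.13), 'F': array([-8. , -4. , 16.8]), 'T': array([-0.2 ,  1.36,  0.03]), 'gw': 45.4, 'rot': np.float64(-0.0014)}
2 {'t': 14.43, 'dxy': [np.float64(1.28), np.float64(-0.65)], 'z': np.float64(10.97), 'F': array([-14.2,  -6.6,  27.5]), 'T': array([-0.37,  2.74, -0.06]), 'gw': 45.8, 'rot': np.float64(-0.002)}
```

```bash
python3 - <<'E'
from h import *
x,y,z=.00075,-.00088,.01114
for k in range(1,7):
    manip.movel(tcp(x+.0008+.0001*k,y+.0008+.0004*k,z-.0010),feed=.01); manip.sleep(.3); l=loc(); print(k,l)
    if l["F"][1]<-15: break
im,P=cloud("wrist"); cv2.imwrite("pics/push.png",im)
E
```

```text
1 {'t': 14.97, 'dxy': [np.float64(1.3), np.float64(-0.55)], 'z': np.float64(10.95), 'F': array([-13.7,  -7.4,  29.3]), 'T': array([-0.76,  2.93, -0.05]), 'gw': 45.8, 'rot': np.float64(-0.0022)}
2 {'t': 15.53, 'dxy': [np.float64(1.35), np.float64(-0.46)], 'z': np.float64(10.97), 'F': array([-14.4,  -9.9,  30. ]), 'T': array([-1.29,  3.22, -0.03]), 'gw': 45.1, 'rot': np.float64(-0.0025)}
3 {'t': 16.07, 'dxy': [np.float64(1.4), np.float64(-0.37)], 'z': np.float64(10.97), 'F': array([-16.6, -11.9,  30.9]), 'T': array([-1.79,  3.51,  0.01]), 'gw': 45.6, 'rot': np.float64(-0.0029)}
4 {'t': 16.62, 'dxy': [np.float64(1.43), np.float64(-0.25)], 'z': np.float64(11.0), 'F': array([-16.3, -14.7,  32.8]), 'T': array([-2.25,  3.85,  0.07]), 'gw': 45.5, 'rot': np.float64(-0.003)}
5 {'t': 17.18, 'dxy': [np.float64(1.5), np.float64(-0.17)], 'z': np.float64(10.99), 'F': array([-16.7, -16.6,  33.4]), 'T': array([-2.75,  4.01,  0.01]), 'gw': 45.9, 'rot': np.float64(-0.0034)}
```

```bash
python3 - <<'E'
from h import *
im=cv2.imread("pics/push.png")[85:240,235:375]; cv2.imwrite("pics/push_c.png",cv2.resize(im,None,fx=3.8,fy=3.8,interpolation=cv2.INTER_CUBIC))
E
```

```text
(no output)
```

View pics/push_c.png

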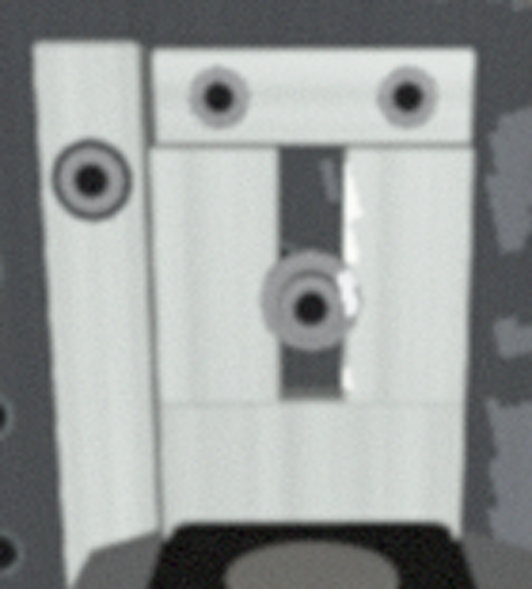

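The crop shows the foot against the stop and along the fence, with only a thin shadow line at each, and the screw washer over the slot. I'll make one last numeric check of the gap and angle.

```bash
python3 - <<'E'
from h import *
s=manip.read_state()
def edge(g,rows,c0,c1,sgn,z):
    pts=[]
    for r in rows:
        d=sgn*np.diff(g[r,c0:c1]); k=d.argmax(); w=np.clip(d[max(k-2,0):k+3],0,None); pts.append([c0+max(k-2,0)+(w*np.arange(len(w))).sum()/w.sum()+.5,r])
    W=(ray(pts,z,s["tool_pos"],s["tool_rot"])[:,:2]-SEAT)*1e3; x,y=W@EX,W@EY
    for _ in range(5):
        p=np.polyfit(x,y,1); e=abs(y-np.polyval(p,x)); k=e<=max(2*np.median(e),.1); x,y=x[k],y[k]
    return p.round(4),len(x)
for n in ("slid","push"):
    g=cv2.GaussianBlur(cv2.cvtColor(cv2.imread(f"pics/{n}.png"),cv2.COLOR_BGR2GRAY).astype(float),(0,0),1)
    print(n,"fence",edge(g,range(102,215),238,256,1,.024),"foot left",edge(g,range(128,190),274,282,1,.022),"foot right",edge(g,range(130,215),352,366,-1,.022))
print(loc())
E
```

```text
slid fence (array([-5.60000e-03,  3.99125e+01]), 68) foot left (array([-4.30000e-03,  2.32418e+01]), 62) foot right (array([-2.80000e-03, -2.50858e+01]), 68)
push fence (array([-3.00000e-04,  4.01122e+01]), 71) foot left (array([-5.20000e-03,  2.35346e+01]), 62) foot right (array([ 1.00000e-04, -2.51015e+01]), 85)
{'t': 17.23, 'dxy': [np.float64(1.48), np.float64(-0.16)], 'z': np.float64(10.97), 'F': array([-16.2, -17.6,  31.5]), 'T': array([-2.74,  4.04,  0.02]), 'gw': 45.4, 'rot': np.float64(-0.0034)}
```

```bash
python3 - <<'E'
from h import *
manip.sleep(1); print(loc()); print(manip.close_job())
E
```

```text
{'t': 18.23, 'dxy': [np.float64(1.5), np.float64(-0.16)], 'z': np.float64(10.97), 'F': array([-18.1, -16.9,  32.3]), 'T': array([-2.71,  4.02,  0.  ]), 'gw': 45.8, 'rot': np.float64(-0.0034)}
the job is handed in; nothing more can be done
None
```

I slid the mount home under the washer, against the fence and the stop, and handed the job in at 18.2 s with the gripper still pushing about 32 N down, 17 N into the fence and 18 N into the stop; the judged result was not shown.

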